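# Sort caplets from a pocket tray into a flip-lid pill organizer

### The arm

A 6-joint arm with a two-finger parallel gripper is mounted at the origin on the work surface. World frame = base frame: x ahead of the robot, y to its left, z up, the work surface at z = 0. Lengths are in mm, angles in rad, forces in N, time in s.
With the tool pointing down it reaches from about 150 to 775 mm from the base axis. Payload 6.1 kg.
Tool frame: the origin (TCP) lies between the finger pads, 19 mm behind the fingertips; this is the grasp point; z points along the fingers, y is the direction in which the jaws open and shut (so a half turn about z gives the same grasp; the last joint's range is limited). The gripper opens to 85 mm and grips with 20 to 120 N. Pads are 22 mm wide; open, the fingers measure 114 mm over their backs; the gripper's body (76 mm by 85 mm) begins 54 mm behind the grasp point. The pads swing forward as they close: fully open they stand 13 mm farther back than shut.
Start: joints at [-1.148, 0.126, -0.04, 1.405, 0, 1.571], TCP at [215.407, -478.757, 249.995] pointing down, gripper open.
Joint ranges: [-2.72, 2.72], [-0.95, 1.95], [-1.27, 1.35], [-1.78, 2.02], [-1.46, 1.47], [-3.14, 3.14]. Speed limits (rad/s): [2.39, 2.39, 3.01, 3.14, 3.14, 3.14].

### API

Orientations are given as a rotation vector (axis times angle).
In Python, from rig import movep, move_l, movej, gripper_to, dwell, inverse_kinematics, sense, camera, camera_params, PlanningError, close_job, recognise, pinpoint gives the robot as it stands. The module is installed in compiled form; this text tells all that it offers. Calls block until the motion is done:
- movep(position, orientation): joint-space move of the TCP to a pose.
- move_l(position, ori=None, v=150, guard=None): straight line of the TCP; ori=None keeps the orientation; v is the mean speed in mm/s. With guard (N) it stops when the force on the tool has changed by that much, and returns True; else False.
- movej(angles): joint-space move.
- gripper_to(opening): finger opening in mm; the grip force is fixed at half the most; returns when the fingers have stopped.
- dwell(seconds).
- inverse_kinematics(position, orientation): joint angles nearest the present ones, or None.
- sense(): the state.
- camera(name): name is "side" or "top"; returns the picture (480x640x3 uint8, red, green, blue); there is no depth.
- camera_params(name): a dict with "vfov" (degrees; the focal length in pixels is half the picture's height over the tangent of half this angle, whatever the lens; pixels are square), "cx", "cy" (the principal point, pixels), "position" and "rotation" of the camera in the world. Camera axes: x right, y up, looking along -z (the intrinsics and any distortion apply to the point x, -y, -z); pixel columns grow to the right and rows downward; lengths in mm; the calibration is good to about 2 mm. A picture is of the moment at which its call begins. camera_params takes no time and is no camera call.
A pose or a line that the arm cannot do raises PlanningError and nothing moves.
- close_job(): hands the job in, once; it reports no verdict.
Trained networks look in the newest picture that a camera, given by its name, has taken for a name from the list of things; names that differ only in an ending like _2 or _b are one class to them, and where a whole thing is asked for, a point or a joint stands for the part that bears it (a point fixed in the world has none). Each returns a list of dicts, best first, with "confidence" (0 to 1); they miss things now and then, are a little off and sometimes report something else, mostly with a low value. They report only what shows in the picture. A call takes as long as a camera call.
- recognise(camera, target): "rect" ([left, top, right, bottom] in pixels, round what is visible of it).
- pinpoint(camera, target): "at" ([column, row] in pixels: a listed point, or the origin of a listed thing).
The state is a dict: "clock": time; "joint_positions": joint angles; "qvel": joint speeds; "tau": joint torques, N m; "eef_pos": TCP position; "tool_rot": TCP orientation; "contact_force": force on the tool from outside, world axes, zero at the start; "torque": the same for the moment, N m; "finger_gap": finger opening in mm.
Only numpy, scipy, OpenCV 4.12 (cv2) and the standard library are available. Lean on these libraries where they do the work, as an engineer would, in place of code of your own. Each camera call takes 0.05 s, during which the arm holds its last target.

### The job

Fill the orange pill organizer from the grey pocket tray: flip up its lids, put every long (36 mm) caplet into the wide compartment and every medium (26 mm) caplet into the narrow one, and leave the short (17 mm) caplets in their pockets. When all are in, shut both lids fully, and do not disturb the dish, the thermometer case or the tweezer.

Things in the scene. Friction and masses are not known exactly. Their poses are not given: they have to be found in the camera images.
- tray: fixed grey pocket tray, 108 (x) x 178 (y) x 10 mm high, 2 x 4 pockets, each 42 (x) by 16 (y) mm and 3 mm deep (pocket floor at 7 mm, tray top at 10 mm). Pocket centres at x = -25, +25 and y = -63, -21, +21, +63 mm from the tray's middle. Caplets lie along the tray's x and stand 9 mm proud of its top. Origin: centre of the underside.
- organizer: fixed orange plastic pill organizer, 64 (x) x 137 (y) x 34 mm high, open-topped walls 3 mm thick, floor 3 mm, with two compartments side by side along y, each under its own flip lid. Origin: centre of the underside; the lids' pull tabs point to its -x, the hinges lie along its +x rim.
- wide_in (a point): centre of the inner floor of the WIDE compartment (inside 58 mm x by 72 mm y, 31 mm deep), 3 mm above the tabletop, axes as the organizer; it is at the organizer's y = +29.5 mm
- narrow_in (a point): centre of the inner floor of the NARROW compartment (inside 58 mm x by 56 mm y, 31 mm deep), 3 mm above the tabletop, axes as the organizer; it is at the organizer's y = -37.5 mm
- wide_lid (a joint): hinge of the flip lid of the wide compartment, rad: 0 shut, 1.57 upright, 1.9 fully back. Starts shut or ajar up to 0.3. Stiff (about 0.4 N at the tab): it stays where it is left. The hinge axis is along the organizer's y at organizer x = +32 mm, z = 35.5 mm; the lid is a 3 mm plate reaching 64 mm from the hinge to the front rim.
- wide_tab (a point): grip point on the wide lid's pull tab, 78 mm from the hinge axis in the lid's plane, at organizer y = 29.5 mm. The tab is 14 mm wide (y), 5 mm thick and sticks out 22 mm past the lid's front edge (64 to 86 mm from the hinge): pinch it across its width from above and swing it about the hinge, tool pointing down. It rises as the lid opens.
- narrow_lid (a joint): hinge of the flip lid of the narrow compartment, rad: 0 shut, 1.57 upright, 1.9 fully back. Starts shut or ajar up to 0.3. Stiff (about 0.4 N at the tab): it stays where it is left. The hinge axis is along the organizer's y at organizer x = +32 mm, z = 35.5 mm; the lid is a 3 mm plate reaching 64 mm from the hinge to the front rim.
- narrow_tab (a point): grip point on the narrow lid's pull tab, 78 mm from the hinge axis in the lid's plane, at organizer y = -37.5 mm. The tab is 14 mm wide (y), 5 mm thick and sticks out 22 mm past the lid's front edge (64 to 86 mm from the hinge): pinch it across its width from above and swing it about the hinge, tool pointing down. It rises as the lid opens.
- long1: Long white caplet, a flat-sided oblong 36 mm long, 12 mm wide and 12 mm high with rounded ends; origin at its centre, x along its length. It starts lying in a pocket of the tray, its centre 13 mm above the tabletop. May be absent.
- long2: Long white caplet, a flat-sided oblong 36 mm long, 12 mm wide and 12 mm high with rounded ends; origin at its centre, x along its length. It starts lying in a pocket of the tray, its centre 13 mm above the tabletop. May be absent.
- long3: Long white caplet, a flat-sided oblong 36 mm long, 12 mm wide and 12 mm high with rounded ends; origin at its centre, x along its length. It starts lying in a pocket of the tray, its centre 13 mm above the tabletop. May be absent.
- medium1: Medium white caplet, a flat-sided oblong 26 mm long, 12 mm wide and 12 mm high with rounded ends; origin at its centre, x along its length. It starts lying in a pocket of the tray, its centre 13 mm above the tabletop. May be absent.
- medium2: Medium white caplet, a flat-sided oblong 26 mm long, 12 mm wide and 12 mm high with rounded ends; origin at its centre, x along its length. It starts lying in a pocket of the tray, its centre 13 mm above the tabletop. May be absent.
- medium3: Medium white caplet, a flat-sided oblong 26 mm long, 12 mm wide and 12 mm high with rounded ends; origin at its centre, x along its length. It starts lying in a pocket of the tray, its centre 13 mm above the tabletop. May be absent.
- short1: Short white caplet, a flat-sided oblong 17 mm long, 12 mm wide and 12 mm high with rounded ends; origin at its centre, x along its length. It starts lying in a pocket of the tray, its centre 13 mm above the tabletop. Always there.
- short2: Short white caplet, a flat-sided oblong 17 mm long, 12 mm wide and 12 mm high with rounded ends; origin at its centre, x along its length. It starts lying in a pocket of the tray, its centre 13 mm above the tabletop. Always there.
- dish: bystander: round beige ceramic dish, 100 mm across, 25 mm high; origin centre of underside
- thermometer_case: bystander: white plastic thermometer case, 130 (x) x 24 x 16 mm; origin centre of underside
- tweezer: bystander: chrome tweezer, 95 mm long (x), lying flat, 5 mm thick; origin near the tabletop below its middle

How it is judged:
By the outcome, as a careful person would: the job done as asked, in the order asked, and still so for the second after the job is handed in, with the robot touching nothing.
Of long1, long2, long3, medium1, medium2, medium3 only 4 to 5 are there at a start; the rules pass over those that are not, and their reading is None.
At some moment in a run one of long1, long2, long3, medium1, medium2, medium3 may be knocked a few centimetres aside while the robot is not near it.
Once in a run the grip may slacken for a moment while it holds something.
It also fails if it takes over 208 s, if anything falls off the work surface, if the arm or the gripper's body presses on something with over 40 N, if the wrist force passes 120 N, or if a joint passes its speed limit or range.

## Working session

There is one attempt and no reset: what is moved stays moved. The work goes in short steps, each a Python script; the robot and the scene stay as the last script left them, time stands still between calls to the robot, and variables do not carry over. Pictures are saved under pics/ and viewed, and the job is handed in when it is done.

```bash
mkdir -p pics; ls
python3 - <<'E'
from rig import *
import cv2
for n in ("top","side"):
    im=camera(n); cv2.imwrite(f"pics/{n}0.png",im[:,:,::-1]); print(n,camera_params(n))
    for t in ("tray","organizer","long1","medium1","short1","wide_tab","narrow_tab","wide_in","narrow_in","dish","thermometer_case","tweezer"):
        print(t,[( [round(float(v)) for v in d["at"]],round(d["confidence"],2)) for d in pinpoint(n,t)])
s=sense();print(s)
E
```

```text
pics
top {'vfov': 47.19839510279316, 'cx': 318.9097705389523, 'cy': 236.92267243262023, 'position': array([ 495.45033774,  -14.6267449 , 1160.7397032 ]), 'rotation': array([ 0.06932449, -0.05225323, -1.54678027])}
tray [([236, 260], 0.61)]
organizer [([401, 242], 0.68)]
long1 [([224, 243], 0.54), ([201, 270], 0.43)]
medium1 [([263, 246], 0.51), ([223, 270], 0.37)]
short1 [([243, 270], 0.61), ([270, 273], 0.55)]
wide_tab [([382, 251], 0.59), ([263, 247], 0.26)]
narrow_tab [([406, 270], 0.72), ([387, 236], 0.61)]
wide_in [([387, 235], 0.8)]
narrow_in [([413, 248], 0.55), ([263, 246], 0.33)]
dish [([294, 141], 0.69)]
thermometer_case [([326, 336], 0.79), ([412, 154], 0.67)]
tweezer [([415, 156], 0.89)]
side {'vfov': 51.17636272810058, 'cx': 325.2561523227888, 'cy': 232.12682027591885, 'position': array([234.38526691, 469.76778684, 605.48705953]), 'rotation': array([ 0.32134589, -1.00121444, -2.3248356 ])}
tray [([277, 340], 0.7)]
organizer [([377, 201], 0.85)]
long1 [([260, 375], 0.59), ([252, 333], 0.48)]
medium1 [([279, 351], 0.76), ([290, 297], 0.73), ([309, 159], 0.44)]
short1 [([30
[... 257 characters left out ...]
3)]
tweezer [([310, 162], 0.83)]
{'clock': 1.3, 'joint_positions': array([-1.14796290e+00,  1.25797348e-01, -3.95784595e-02,  1.40540190e+00,
       -3.29950701e-05,  1.57081164e+00]), 'qvel': array([ 0.00070744, -0.00153106, -0.00040708,  0.00173723,  0.00043406,
        0.00049503]), 'tau': array([ 1.95869885e-03, -4.35710192e+01,  3.53091359e+01,  1.54126730e-03,
       -2.08183150e-05,  5.45421095e-07]), 'eef_pos': array([ 215.42005324, -478.75971712,  250.00579319]), 'tool_rot': array([ 3.07162433e+00,  6.59219594e-01, -4.45356405e-05]), 'contact_force': array([1.1671575 , 0.38068918, 0.36728999]), 'torque': array([-0.03531244,  0.01748931, -0.01788008]), 'finger_gap': 85.6836139801173}
```

View pics/top0.png

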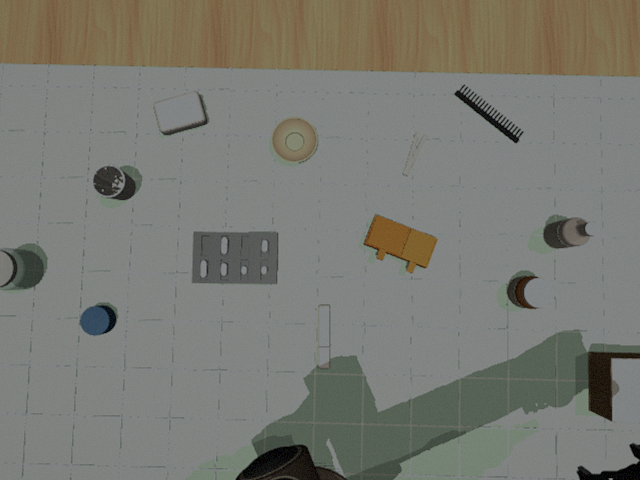

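View pics/side0.png

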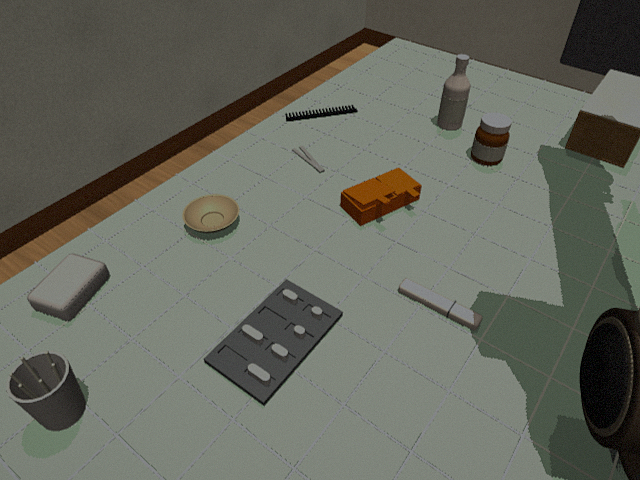

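The top view shows the tray around (235,258) with 6 caplets, the organizer around (400,243) with tabs at (381,254) and (411,267), and the thermometer case at (324,336). I'll zoom in and measure.

```bash
cat > h.py <<'E'
from rig import *
import numpy as np, cv2
from scipy.spatial.transform import Rotation as R
def ray(cam,px):
    p=camera_params(cam); f=240/np.tan(np.radians(p["vfov"])/2)
    d=np.array([(px[0]-p["cx"])/f,-(px[1]-p["cy"])/f,-1.0])
    return p["position"],R.from_rotvec(p["rotation"]).apply(d)
def pl(cam,px,z):
    o,d=ray(cam,px); return o+d*(z-o[2])/d[2]
def proj(cam,P):
    p=camera_params(cam); f=240/np.tan(np.radians(p["vfov"])/2)
    c=R.from_rotvec(p["rotation"]).inv().apply(np.atleast_2d(P)-p["position"])
    return np.c_[p["cx"]+f*c[:,0]/-c[:,2],p["cy"]-f*c[:,1]/-c[:,2]]
E
python3 - <<'E'
from h import *
np.set_printoptions(precision=1,suppress=True)
t=cv2.imread("pics/top0.png"); s=cv2.imread("pics/side0.png")
a=cv2.resize(t[215:300,180:290],None,fx=7,fy=7,interpolation=cv2.INTER_CUBIC);cv2.imwrite("pics/a.png",cv2.convertScaleAbs(a,alpha=1.6))
a=cv2.resize(t[200:285,350:450],None,fx=7,fy=7,interpolation=cv2.INTER_CUBIC);cv2.imwrite("pics/b.png",cv2.convertScaleAbs(a,alpha=1.8))
a=cv2.resize(s[270:410,195:350],None,fx=4.2,fy=4.2,interpolation=cv2.INTER_CUBIC);cv2.imwrite("pics/c.png",cv2.convertScaleAbs(a,alpha=1.6))
a=cv2.resize(s[155:235,330:430],None,fx=7,fy=7,interpolation=cv2.INTER_CUBIC);cv2.imwrite("pics/d.png",cv2.convertScaleAbs(a,alpha=1.8))
print("tray",pl("top",(235,258),10),pl("side",(275,340),10))
for x,y in [((224,243),(252,332)),((264,246),(290,296)),((203,269),(259,373)),((223,270),(279,351)),((243,270),(300,330)),((264,270),(317,310))]:
    print(pl("top",x,16),pl("side",y,16))
E
```

```text
tray [536.5 173.9  10. ] [529.5 183.6  10. ]
[567.1 197.1  16. ] [561.1 195.9  16. ]
[562.7 113.2  16. ] [559.9 113.6  16. ]
[511.8 239.   16. ] [509.6 238.1  16. ]
[510.7 197.1  16. ] [510.5 196.7  16. ]
[511.7 155.4  16. ] [509.3 152.5  16. ]
[512.7 111.6  16. ] [511.5 110.   16. ]
```

View pics/a.png

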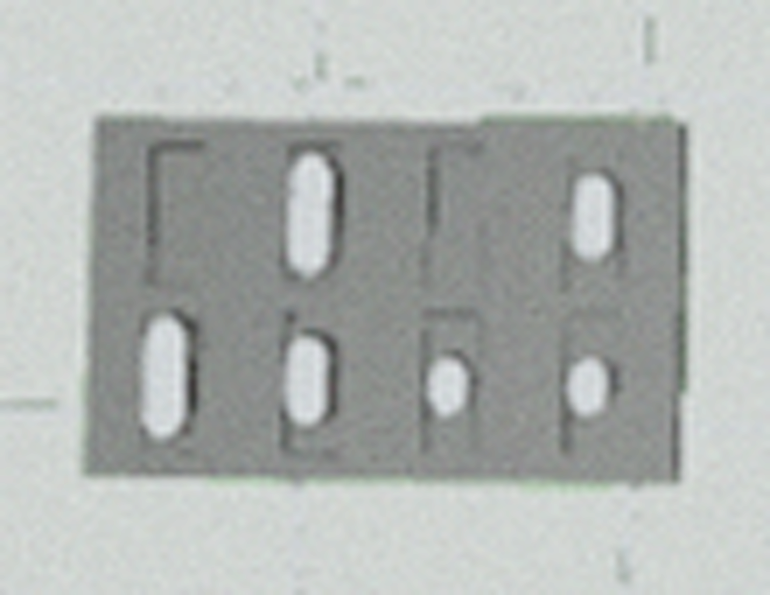

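View pics/b.png

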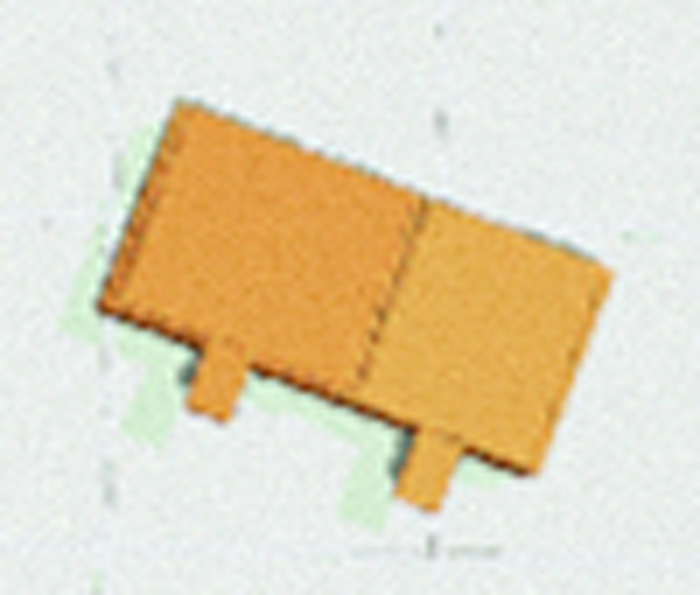

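View pics/c.png

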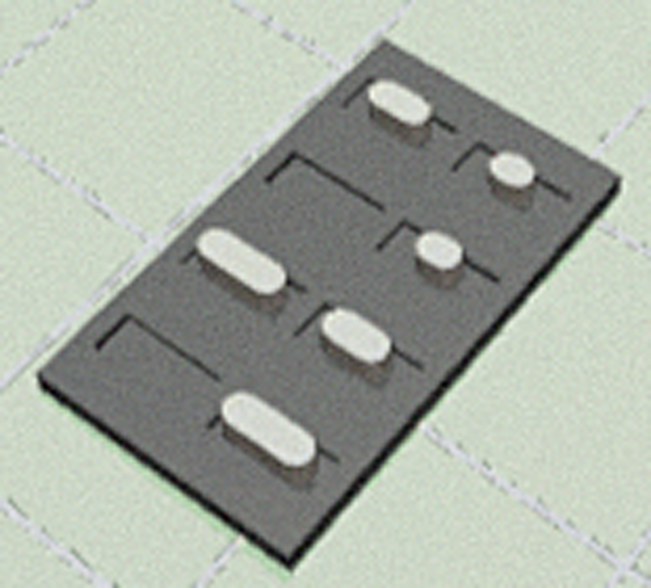

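View pics/d.png

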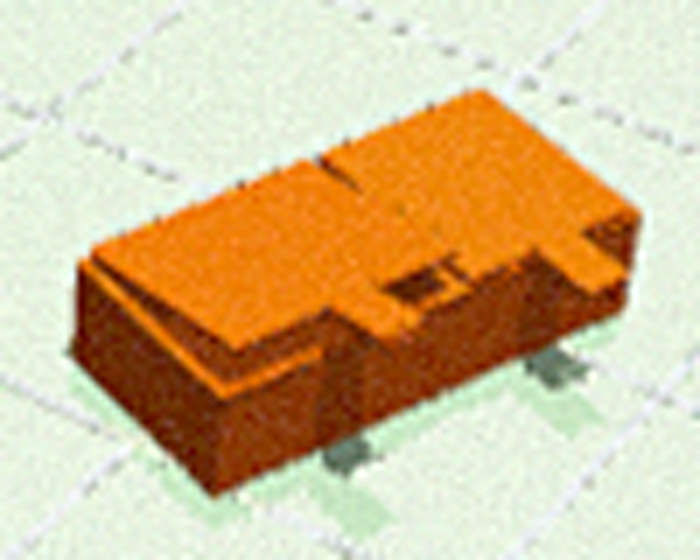

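Run:
```python
from h import *
from scipy.optimize import least_squares
np.set_printoptions(precision=2,suppress=True)
T=[((54,89,10),(193.6,231.7)),((54,-89,10),(277.9,232.4)),((-54,-89,10),(276.9,283.9)),((-54,89,10),(192,282.7))]
S=[((54,-89,10),(286.7,279.5)),((-54,-89,10),(342.6,312.9)),((-54,89,10),(264.3,401.4)),((54,89,10),(204.5,359.3))]
def W(p,L): 
    L=np.asarray(L,float); c,s=np.cos(p[2]),np.sin(p[2])
    return np.c_[p[0]+c*L[:,0]-s*L[:,1],p[1]+s*L[:,0]+c*L[:,1],L[:,2]]
def res(p,sel):
    r=[]
    for cam,Q in (("top",T),("side",S)):
        if cam in sel: r.append((proj(cam,W(p,[q[0] for q in Q]))-[q[1] for q in Q]).ravel())
    return np.concatenate(r)
for sel in (["top"],["side"],["top","side"]):
    o=least_squares(res,[535,175,0],args=(sel,)); print("tray",sel,o.x,o.fun)
def lid(t,r,y,n): return (32-r*np.cos(t)+n*np.sin(t),y,35.5+r*np.sin(t)+n*np.cos(t))
A=lambda c:(350+c[0]/7,200+c[1]/7)
B=lambda c:(330+c[0]/7,155+c[1]/7)
def pts(tw,tn):
    t=[(lid(tw,0,68.5,1.5),A((180,100))),(lid(tn,0,-68.5,1.5),A((612,268))),(lid(0,0,-8,1.5),A((428,200))),
       (lid(tn,64,-68.5,1.5),A((535,470))),(lid(tw,86,36.5,2.5),A((187,407))),(lid(tw,86,22.5,2.5),A((227,422))),
       (lid(tn,86,-30.5,2.5),A((395,494))),(lid(tn,86,-44.5,2.5),A((438,513)))]
    s=[((-32,68.5,0),B((212,495))),((-32,68.5,34),B((224,394))),((32,68.5,0),B((70,350))),(lid(tw,0,68.5,1.5),B((95,250))),
       (lid(tn,0,-68.5,1.5),B((482,88))),(lid(tn,64,-68.5,1.5),B((641,210))),(lid(tw,64,68.5,1.5),B((237,348))),
       (lid(tw,86,36.5,2.5),B((385,337))),(lid(tw,86,22.5,2.5),B((415,310))),(lid(tn,86,-30.5,2.5),B((600,292))),(lid(tn,86,-44.5,2.5),B((630,265)))]
    return t,s
def res2(p,sel):
    t,s=pts(p[3],p[4]); r=[]
    for cam,Q in (("top",t),("side",s)):
        if cam in sel: r.append((proj(cam,W(p,[q[0] for q in Q]))-[q[1] for q in Q]).ravel())
    return np.concatenate(r)
for sel in (["top"],["side"],["top","side"]):
    o=least_squares(res2,[560,-180,-0.35,0.15,0.05],args=(sel,),loss="soft_l1"); print("org",sel,o.x); print(o.fun.reshape(-1,2))
```

```text
tray ['top'] [537.36 173.84   0.01] [-0.07 -0.23  0.    0.02  0.08  0.03 -0.01  0.18]
tray ['side'] [533.91 175.05   0.01] [-0.04 -0.49  0.87 -1.13 -0.13  1.37 -0.62 -0.42]
tray ['top', 'side'] [535.18 174.51   0.01] [-0.48  0.88 -0.39  0.96 -0.22  0.98 -0.32  1.31 -0.44 -1.07  0.38 -1.78
 -0.6   0.48 -0.98 -1.19]
org ['top'] [ 578.59 -170.25   -0.35    0.17   -0.01]
[[-0.12 -0.05]
 [ 0.77  0.05]
 [-0.68 -0.87]
 [ 0.8   0.39]
 [-0.45 -0.2 ]
 [ 0.34  0.16]
 [-0.4   0.28]
 [-0.1   0.06]]
org ['side'] [ 577.02 -170.48   -0.34    0.18    0.  ]
[[ 0.6   0.12]
 [ 0.01  0.15]
 [ 0.34  1.17]
 [-2.72 -0.21]
 [ 0.8  -1.49]
 [ 0.43 -1.58]
 [-1.81 -0.04]
 [-0.21 -0.45]
 [ 1.91  0.54]
 [-1.49 -0.14]
 [ 0.17  1.01]]
org ['top', 'side'] [ 577.76 -170.41   -0.34    0.18   -0.  ]
[[-0.13  0.42]
 [ 0.84  0.32]
 [-0.65 -0.49]
 [ 1.03  0.7 ]
 [-0.24  0.19]
 [ 0.57  0.54]
 [-0.15  0.66]
 [ 0.16  0.42]
 [ 0.3  -0.01]
 [-0.3   0.02]
 [ 0.01  1.07]
 [-3.06 -0.3 ]
 [ 0.39 -1.63]
 [ 0.02 -1.64]
 [-2.12 -0.08]
 [-0.53 -0.49]
 [ 1.58  0.5 ]
 [-1.87 -0.16]
 [-0.22  0.97]]
```

```bash
cat >> h.py <<'E'
OX,OY,OA=577.8,-170.4,-0.343
TX,TY,TA=535.2,174.5,0.01
def down(phi): return np.pi*np.array([np.cos(phi/2),np.sin(phi/2),0])
def org(x,y,z):
    c,s=np.cos(OA),np.sin(OA); return np.array([OX+c*x-s*y,OY+s*x+c*y,z])
def tray(x,y,z):
    c,s=np.cos(TA),np.sin(TA); return np.array([TX+c*x-s*y,TY+s*x+c*y,z])
OFX,OFZ=-3,9
def tabp(y,t,r=78,ofz=None): return org(32-r*np.cos(t)+OFX,y,35.5+r*np.sin(t)+(OFZ if ofz is None else ofz))
def st(msg=""):
    s=sense(); print(msg,"clk %.1f"%s["clock"],"tcp",np.round(s["eef_pos"],1),"F",np.round(s["contact_force"],1),"gap %.1f"%s["finger_gap"]); return s
def snap(cam,name,box=None,k=1):
    im=camera(cam)[:,:,::-1].copy()
    if box: im=im[box[1]:box[3],box[0]:box[2]]
    cv2.imwrite(f"pics/{name}.png",cv2.resize(cv2.convertScaleAbs(im,alpha=1.5),None,fx=k,fy=k,interpolation=cv2.INTER_CUBIC))
def swing(y,t0,t1,n,v=120):
    for t in np.linspace(t0,t1,n+1)[1:]:
        move_l(tabp(y,t),v=v);
E
python3 - <<'E'
from h import *
st()
p=tabp(29.5,0.18); 
movep(p+[0,0,90],down(OA)); st("above")
gripper_to(28); st()
print(move_l(p+[0,0,6],v=120,guard=6)); st("down")
snap("side","e",(330,80,450,240),4.5)
snap("top","e2",(340,190,460,290),6)
E
```

```text
clk 1.3 tcp [ 215.4 -478.8  250. ] F [1.2 0.4 0.4] gap 85.7
above clk 5.1 tcp [ 542.7 -126.7  148.5] F [ 0.  -0.1  1.2] gap 85.5
 clk 5.7 tcp [ 542.7 -126.5  148.4] F [-0.1  0.6  0.4] gap 28.0
False
down clk 6.5 tcp [ 543.2 -126.7   65.1] F [ 0.4 -0.2  0.5] gap 27.9
```

View pics/e.png

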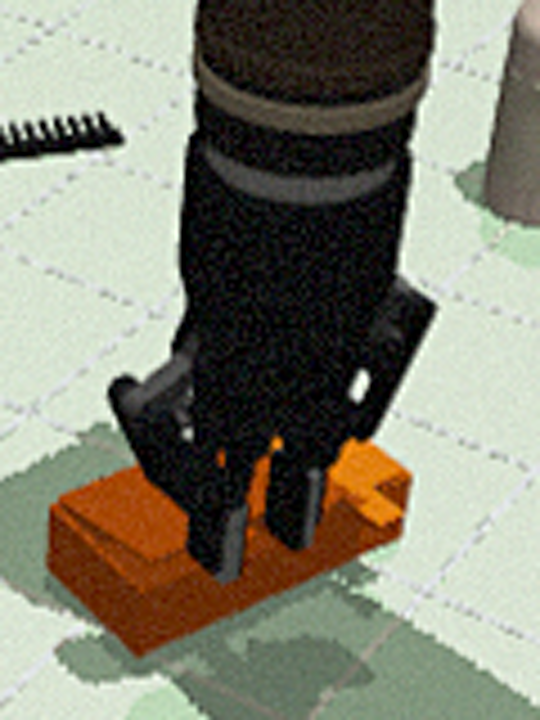

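View pics/e2.png

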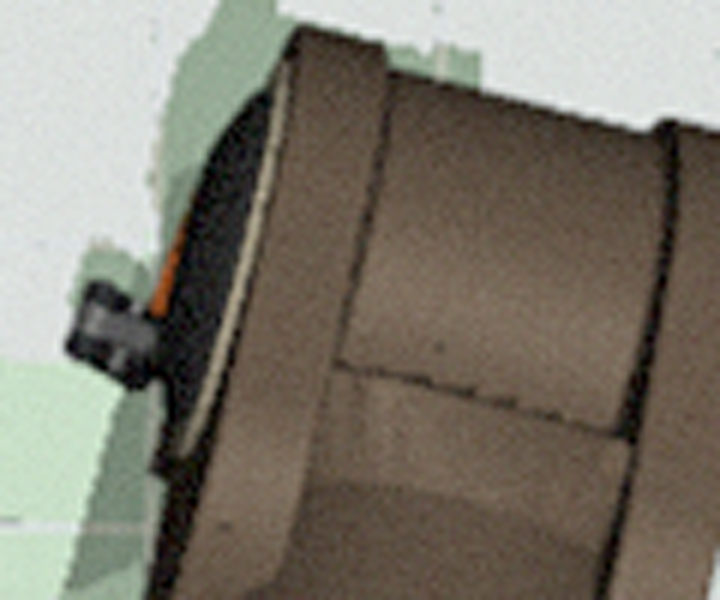

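Run:
```python
from h import *
p=tabp(29.5,0.18)
print(move_l(p,v=60,guard=8)); gripper_to(10); st("pinch")
for a,b in ((0.18,0.8),(0.8,1.45),(1.45,1.85)):
    swing(29.5,a,b,4); st("t=%.2f"%b)
snap("side","f",(300,60,460,240),4)
```

```text
False
pinch clk 7.2 tcp [ 542.7 -126.3   58.5] F [-0.1  0.5  0.7] gap 11.8
t=0.80 clk 8.2 tcp [ 563.7 -134.    99.7] F [  3.5   1.5 -10. ] gap 11.2
t=1.45 clk 9.2 tcp [ 606.5 -149.5  121.8] F [ 3.8  0.8 -8.5] gap 10.4
t=1.85 clk 10.2 tcp [ 635.2 -159.7  119. ] F [ 0.9 -0.2  0.7] gap 10.2
```

View pics/f.png

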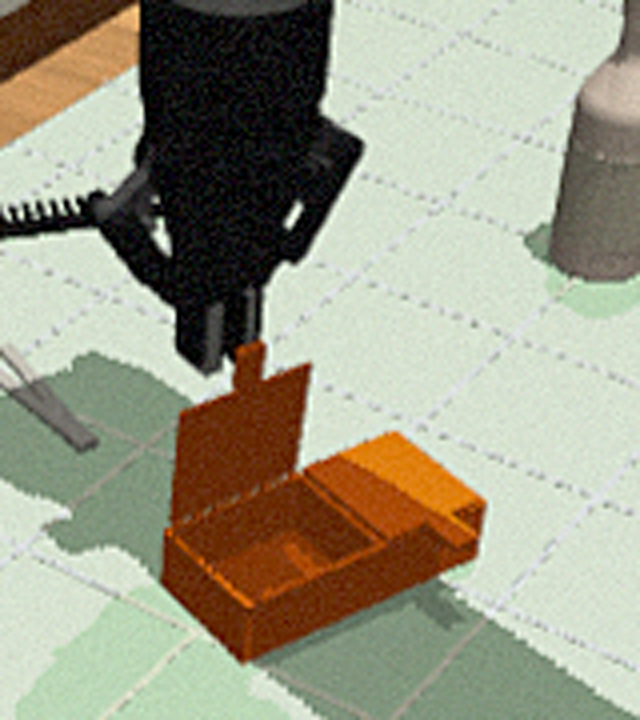

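The wide lid went up to about upright, then the tab slid out of the grip. I'll push it back with closed fingers.

Run:
```python
from h import *
s=st(); move_l(s["eef_pos"]+[0,0,45],v=150); gripper_to(0)
move_l(org(-20,29.5,165),v=200); move_l(org(-20,29.5,105),v=150); st()
print(move_l(org(36,29.5,105),v=80,guard=12)); st("push")
move_l(org(10,29.5,105),v=150)
snap("side","g",(300,60,460,240),4)
```

```text
clk 10.3 tcp [ 635.  -159.6  119.1] F [-0.6 -0.1 -0.4] gap 9.6
 clk 12.0 tcp [ 569.4 -136.1  105. ] F [-0.6  0.1 -0.5] gap 0.0
False
push clk 12.9 tcp [ 621.5 -154.7  105.1] F [-0.4 -1.5 -0.7] gap 0.2
```

View pics/g.png

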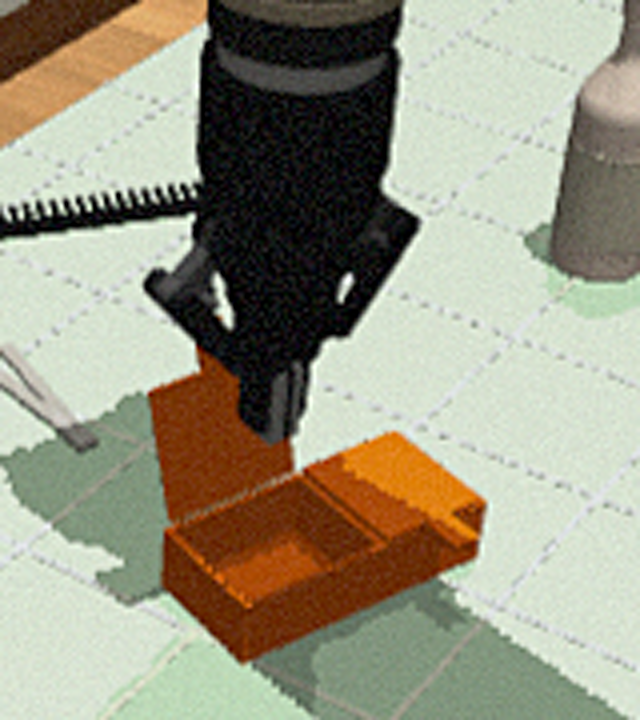

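Run:
```python
from h import *
import h
h.OFZ=6
s=sense(); move_l(s["eef_pos"]+[0,0,40],v=200)
p=tabp(-37.5,0.0)
move_l(p+[0,0,100],v=250); gripper_to(26)
print(move_l(p,v=100,guard=8)); gripper_to(10); st("pinch")
swing(-37.5,0,0.7,4); st(); swing(-37.5,0.7,1.35,4); st()
gripper_to(24); s=sense(); move_l(s["eef_pos"]+[0,0,40],v=200); gripper_to(0)
move_l(org(-25,-37.5,165),v=200); 
snap("side","i",(300,60,460,240),4)
```

```text
Traceback (most recent call last):
rig.PlanningError: the arm cannot follow that straight line within its joint ranges
```

Run:
```python
from h import *
import h
h.OFZ=6
s=st(); print(np.round(s["joint_positions"],2), s["tool_rot"])
p=tabp(-37.5,0.0); print(p)
for t in (0,.35,.7,1.,1.35): 
    q=inverse_kinematics(tabp(-37.5,t),down(OA)); print(t,None if q is None else np.round(q,2))
q=inverse_kinematics(p+[0,0,100],down(OA)); print(q)
q=inverse_kinematics(org(-25,-37.5,165),down(OA)); print(q)
```

```text
clk 13.6 tcp [ 598.6 -146.4  146.9] F [1.1 0.5 0.5] gap -0.3
[-0.24  0.31 -0.03  1.22 -0.   -3.04] [ 3.09525155 -0.53615956  0.00501555]
[ 519.04248238 -189.23624492   41.5       ]
0 [-0.35  0.26 -0.35  0.97  0.    3.13]
0.35 [-0.35  0.25 -0.3   1.03  0.    3.14]
0.7 [-0.35  0.26 -0.23  1.08  0.    3.14]
1.0 [-0.35  0.28 -0.16  1.13  0.    3.14]
1.35 [-0.35  0.32 -0.09  1.16  0.    3.14]
[-0.34961054  0.19842827 -0.19174752  1.18062054  0.          3.13498212]
[-0.34933532  0.23474726 -0.09406686  1.24198221  0.          3.13525733]
```

Run:
```python
from h import *
import h
h.OFZ=6
s=sense()
p=tabp(-37.5,0.0)
move_l(s["eef_pos"]+[0,0,60],v=200)
movep(p+[0,0,130],down(OA+np.pi)); print(np.round(sense()["joint_positions"],2)); gripper_to(26)
print(move_l(p,v=130,guard=8)); gripper_to(10); st("pinch")
swing(-37.5,0,0.7,4); st(); swing(-37.5,0.7,1.35,4); st()
gripper_to(24); s=sense(); move_l(s["eef_pos"]+[0,0,40],v=200); gripper_to(0)
move_l(org(-25,-37.5,165),v=200); st()
snap("side","i",(300,60,460,240),4)
```

```text
[-0.35  0.19 -0.14  1.24  0.   -0.01]
False
pinch clk 18.4 tcp [ 519.8 -189.2   42.2] F [0.6 1.2 0.4] gap 12.0
 clk 19.5 tcp [ 535.8 -195.1   90.9] F [ 2.4  1.4 -5.3] gap 11.6
 clk 20.5 tcp [ 576.5 -209.7  117.2] F [  2.5   1.  -11.2] gap 11.3
 clk 21.9 tcp [ 541.3 -197.2  165.3] F [0.3 0.3 0.1] gap 0.1
```

View pics/i.png

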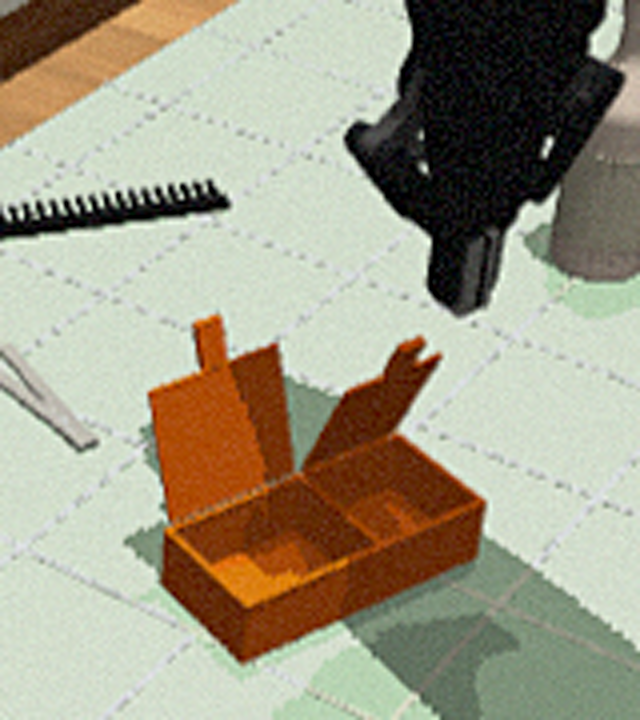

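Run:
```python
from h import *
move_l(org(-30,-37.5,105),v=150)
print(move_l(org(36,-37.5,105),v=80,guard=12)); st("push")
move_l(org(5,-37.5,105),v=150); s=sense(); move_l(s["eef_pos"]+[0,0,80],v=200)
movep(tray(25,21,150),down(0.01+np.pi)); st(); print(np.round(sense()["joint_positions"],2))
gripper_to(28)
snap("side","j",(180,60,480,420),1.9)
snap("top","j2",(180,190,460,290),2.8)
```

```text
False
push clk 23.4 tcp [ 598.9 -217.7  105. ] F [-0.9  0.4  1.3] gap 0.2
 clk 25.8 tcp [560.3 194.9 149.9] F [0.4 0.3 0.9] gap -0.1
[ 0.33  0.27 -0.08  1.22 -0.    0.33]
```

View pics/j.png

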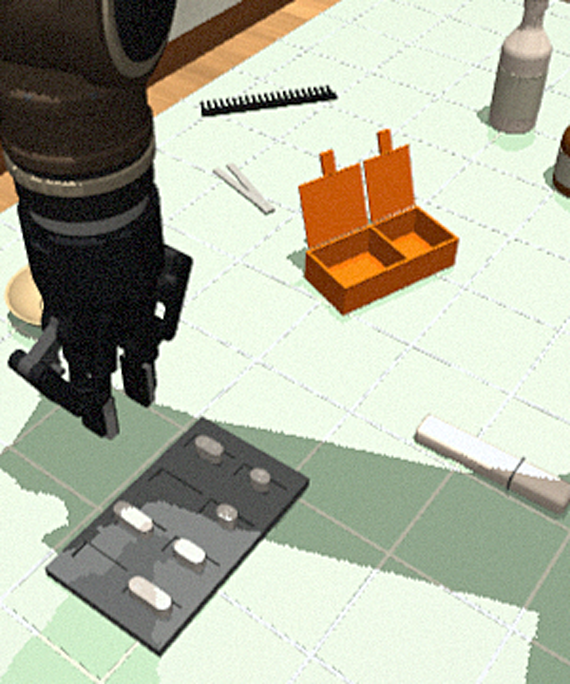

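View pics/j2.png

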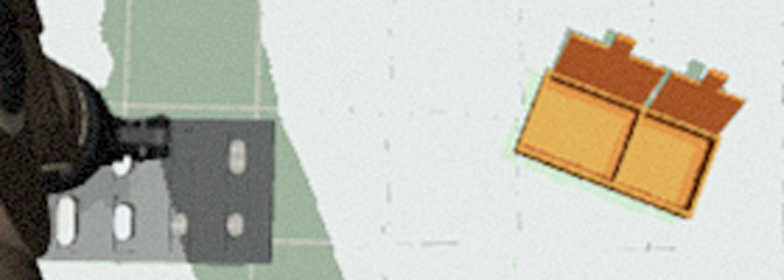

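```bash
cat >> h.py <<'E'
def pick(x,y,zg=31):
    s=sense()
    movep([x,y,90],down(TA+np.pi))
    gripper_to(28)
    g=move_l([x,y,zg],v=110,guard=6); st("at caplet guard=%s"%g)
    gripper_to(4); s=st("closed")
    move_l([x,y,zg+30],v=120); st("lifted")
    return sense()["finger_gap"]
def place(x,y,zr=36,wide=24):
    s=sense(); move_l([s["eef_pos"][0],s["eef_pos"][1],130],v=200)
    movep(org(x,y,130),down(OA+np.pi)); s=st("over")
    if s["finger_gap"]<8: print("LOST?"); return
    g=move_l(org(x,y,zr),v=120,guard=8); st("in guard=%s"%g)
    gripper_to(wide); move_l(org(x,y,130),v=180); st("out")
E
python3 - <<'E'
from h import *
g=pick(563,195.8)
snap("side","k",(180,180,400,420),2.5)
E
```

```text
at caplet guard=False clk 27.6 tcp [563.4 195.9  31.6] F [0.1 1.  0.7] gap 28.1
closed clk 27.9 tcp [563.7 196.1  32.2] F [-0.2  0.1  5.2] gap 9.4
lifted clk 28.3 tcp [563.3 195.9  61.2] F [-0.4 -0.9 -0.8] gap 9.6
```

View pics/k.png

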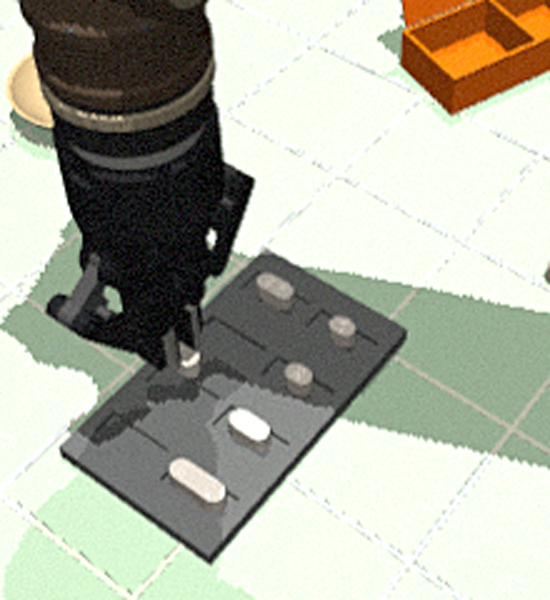

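Run:
```python
from h import *
place(-3,39,36,22)
snap("top","l",(340,190,460,290),5)
snap("side","l2",(180,100,450,420),1.8)
```

```text
over clk 30.1 tcp [ 588.1 -131.7  129.6] F [ 0.1  0.3 -0.7] gap 9.5
in guard=False clk 31.0 tcp [ 588.7 -132.6   36.8] F [-0.4  0.4  0.1] gap 9.6
out clk 31.9 tcp [ 587.7 -132.6  129.2] F [-0.3 -0.2  0.1] gap 21.9
```

View pics/l2.png

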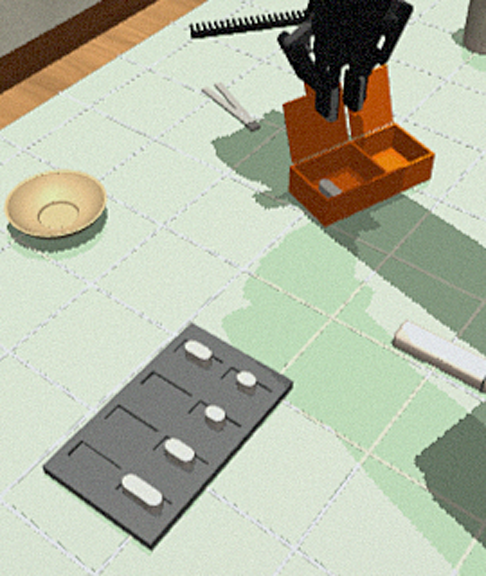

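View pics/l.png

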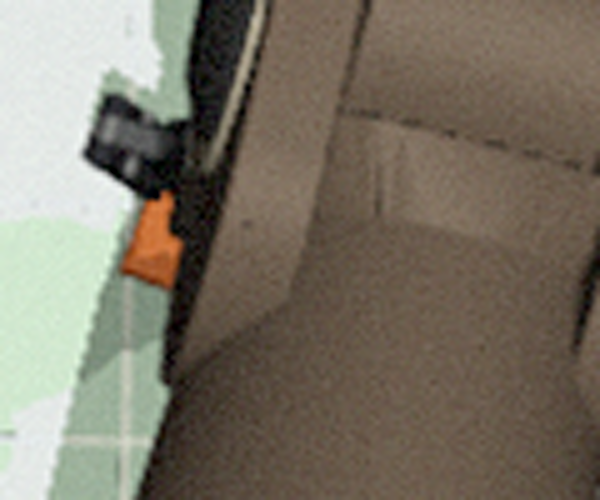

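The first long caplet is in the wide compartment, with the rest still in their pockets. Next is the second long, at (-x, y 238).

Run:
```python
from h import *
g=pick(510.5,238,32)
if g>8: place(-3,21,42,20)
movep([450,60,200],down(TA+np.pi))
snap("side","m",(180,100,450,420),1.8)
snap("top","m2",(180,190,460,290),2.8)
```

```text
at caplet guard=False clk 34.4 tcp [510.8 238.   32.4] F [ 0.2 -0.2 -0.3] gap 27.9
closed clk 34.7 tcp [511.2 238.3  33.2] F [-0.2  0.9  5.2] gap 9.7
lifted clk 35.1 tcp [510.8 238.2  62.2] F [-1.  -0.6  0.3] gap 9.5
over clk 37.0 tcp [ 582.1 -148.6  129.8] F [ 0.1 -0.3 -0.1] gap 9.3
in guard=False clk 37.9 tcp [ 582.6 -149.6   42.8] F [0.3 0.1 0.8] gap 9.6
out clk 38.8 tcp [ 581.8 -149.6  129.3] F [-0.9 -0.8 -0.1] gap 19.9
```

View pics/m.png

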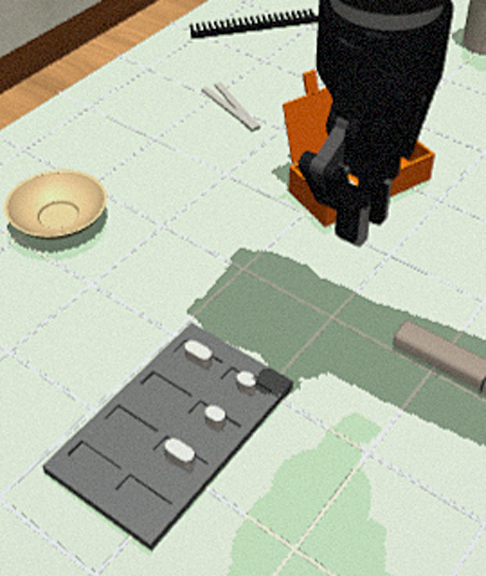

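View pics/m2.png

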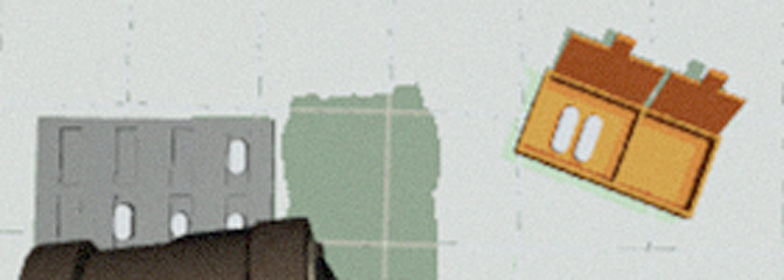

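Run:
```python
from h import *
g=pick(510.5,196.7,32)
if g>8: place(-2,-41,45,17)
g=pick(561.3,112.5,32)
if g>8: place(-13,-34.5,45,17)
movep([450,60,200],down(TA+np.pi))
snap("side","n",(180,100,450,420),1.8)
snap("top","n2",(180,190,460,290),2.8)
```

```text
at caplet guard=False clk 41.6 tcp [510.7 196.7  32.4] F [ 0.6  0.8 -0.1] gap 28.1
closed clk 41.9 tcp [511.3 197.   33.2] F [-0.9  0.   5.7] gap 9.6
lifted clk 42.3 tcp [510.8 196.9  62.2] F [-0.2 -0.7 -0.3] gap 9.5
over clk 44.3 tcp [ 562.3 -207.3  129.9] F [ 0.4 -0.1 -0. ] gap 9.4
in guard=False clk 45.2 tcp [ 562.7 -208.3   45.8] F [ 0.3 -0.3 -0.3] gap 9.4
out clk 46.0 tcp [ 561.9 -208.3  129.4] F [ 0.5  0.2 -0.7] gap 17.1
at caplet guard=False clk 48.2 tcp [561.6 112.5  32.4] F [0.2 0.1 0.4] gap 28.2
closed clk 48.5 tcp [562.1 112.7  33.2] F [ 0.  -0.4  4.9] gap 9.3
lifted clk 48.9 tcp [561.6 112.6  62.2] F [-0.3  0.4 -0.8] gap 9.5
over clk 50.6 tcp [ 554.  -197.6  129.6] F [-0.2  0.2  0.1] gap 9.5
in guard=False clk 51.4 tcp [ 554.5 -198.4   45.7] F [ 0.1 -0.8 -0.2] gap 9.5
out clk 52.3 tcp [ 553.7 -198.5  129.4] F [-0.2 -0.2  0.2] gap 17.1
```

View pics/n.png

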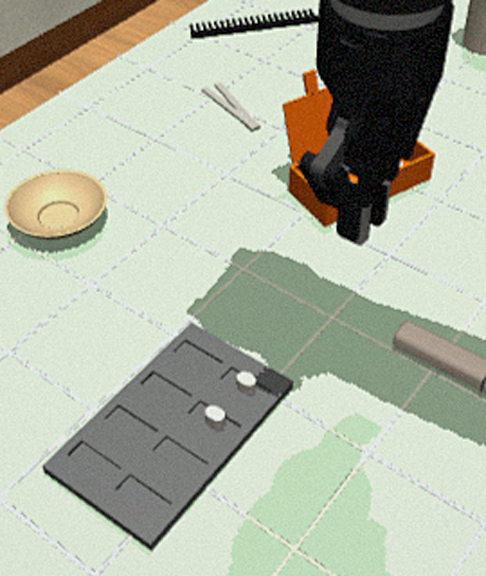

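View pics/n2.png

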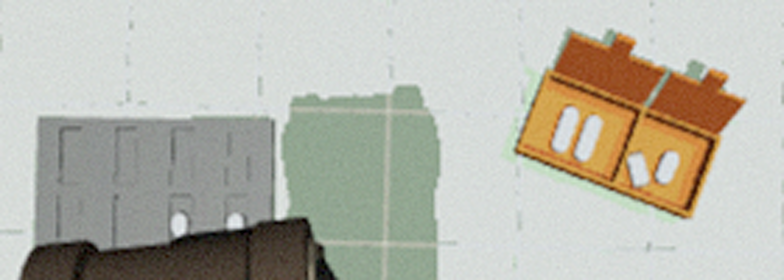

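All four are in, and the top view shows both shorts still in their pockets. Next I'll shut the lids by pushing them from behind with closed fingers.

```bash
cat >> h.py <<'E'
def shut(y):
    movep(org(95,y,185),down(OA+np.pi)); gripper_to(0)
    print(move_l(org(95,y,112),v=150,guard=8))
    def tp(t,r=55):
        return org(32-r*np.cos(t)+1.5*np.sin(t)+11,y,35.5+r*np.sin(t)+1.5*np.cos(t)+19)
    print(move_l(tp(1.5),v=100,guard=12)); st("upright")
    for t in np.linspace(1.5,0.1,9)[1:]:
        if move_l(tp(t),v=110,guard=12): st("guard t=%.2f"%t); break
    st("near"); print(move_l(tp(0)-[0,0,5],v=30,guard=10)); st("pressed")
    s=sense(); move_l([s["eef_pos"][0],s["eef_pos"][1],190],v=200)
E
python3 - <<'E'
from h import *
print(inverse_kinematics(org(95,29.5,112),down(OA+np.pi)))
shut(29.5)
snap("side","o",(300,60,460,240),4)
E
```

```text
[-0.25229138  0.48469451  0.14173123  1.22783305  0.          0.09070862]
False
False
upright clk 56.4 tcp [ 626.6 -156.5  110.3] F [-0.  -0.3  0.3] gap 0.0
near clk 58.4 tcp [ 576.4 -138.6   61.1] F [ 0.2 -0.3 -0.5] gap 0.0
True
pressed clk 58.7 tcp [ 577.2 -138.8   55.6] F [-1.9 -0.   6.9] gap -0.0
```

View pics/o.png

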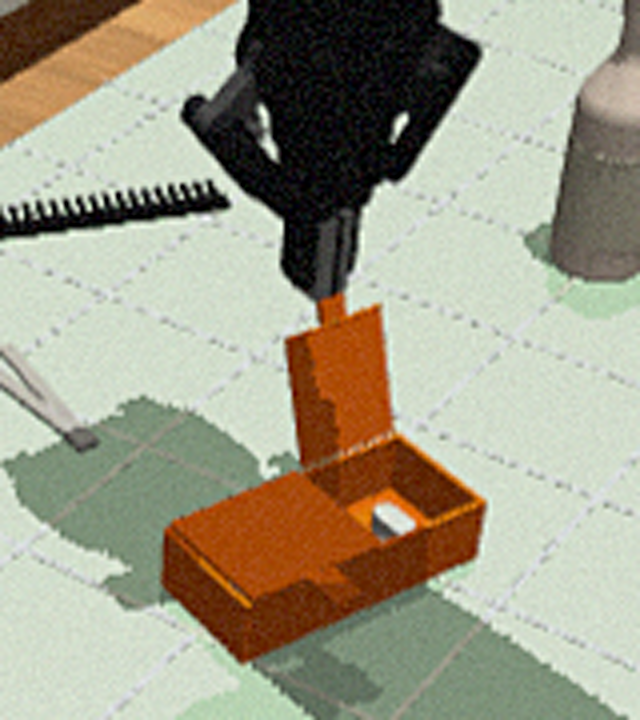

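Run:
```python
from h import *
shut(-37.5)
for y in (29.5,-37.5):   # firm press near the front rim
    movep(org(-16,y,80),down(OA+np.pi))
    print(y,move_l(org(-16,y,52),v=35,guard=15)); st("press")
    s=sense(); move_l([s["eef_pos"][0],s["eef_pos"][1],150],v=200)
movej([-1.148,0.126,-0.04,1.405,0,1.571-np.pi+0.4] if False else [-1.148,0.126,-0.04,1.405,0,0.5])
snap("side","p",(180,80,500,420),1.7); snap("top","q",(340,190,460,290),6)
snap("top","q2"); snap("side","p2",(330,150,430,240),7)
```

```text
False
False
upright clk 61.7 tcp [ 604.1 -219.6  110.3] F [ 0.8 -0.6  0.1] gap -0.4
near clk 63.7 tcp [ 553.9 -201.7   61.1] F [ 0.2 -0.1 -0. ] gap -0.0
True
pressed clk 64.0 tcp [ 554.7 -202.    55.6] F [-2.2  0.5  6.7] gap -0.3
29.5 True
press clk 66.1 tcp [ 572.4 -137.3   55.6] F [-2.  -0.2  8.1] gap 0.1
-37.5 True
press clk 67.9 tcp [ 550.  -200.    55.6] F [-2.   0.3  7.7] gap 0.3
```

View pics/p.png

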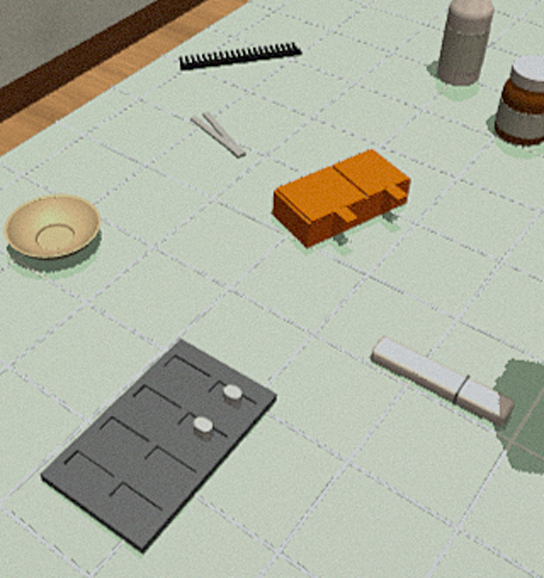

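View pics/p2.png

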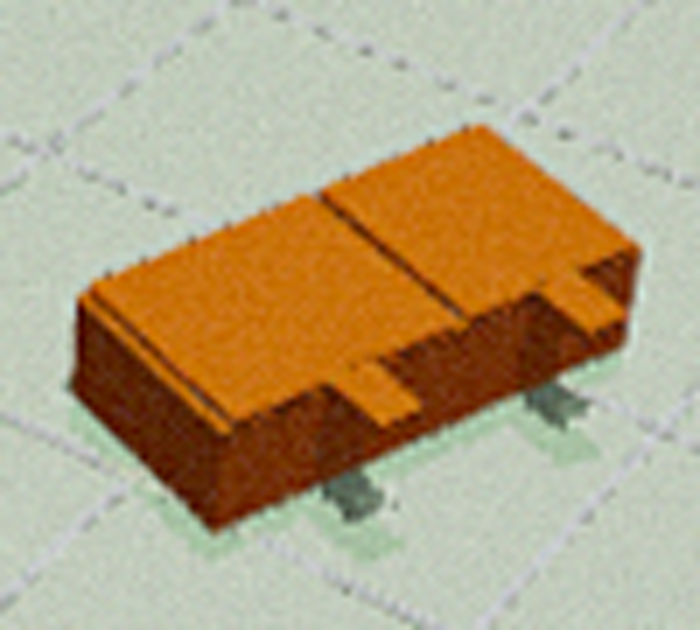

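View pics/q2.png

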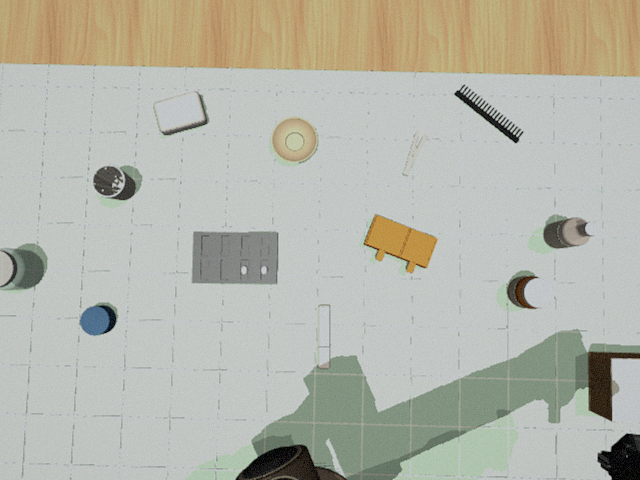

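Both lids lie flat, the shorts are at (243,270) and (264,270) as before, and the dish, case and tweezer haven't moved. I'm handing the job in.

```bash
python3 -c "
from rig import *
close_job()"
```

```text
the job is handed in; nothing more can be done
```

The pill organizer is filled and shut, and I handed the job in at about 70 s on the robot's clock (limit 208 s). No verdict was reported.

- **Caplets:** four were there to move. Both long caplets went into the wide compartment and both medium ones into the narrow one. A top picture taken before shutting showed all four inside, with one medium lying askew. The two short caplets are still in their pockets.
- **Lids:** I pinched the tabs and swung both lids up. The wide tab slid out of the grip near upright, so I pushed both lids the rest of the way back with closed fingers. At the end I pushed them shut from behind and pressed each one twice. They stopped hard with the grasp point at 55.6 mm, where I expected about 56 mm for fully shut. They look flat in the last side picture.
- **Bystanders:** the last pictures show the dish, thermometer case and tweezer where they started.
- **Disagreements:** the two cameras differed by about 3.5 mm on the tray's position, so I used a joint fit. The closed fingers read about 9.5 mm on the 12 mm caplets and about 12 mm on the 14 mm tabs, yet every caplet was carried without being dropped.

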